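# Slide a buckle blank along the rail into the engraving fixture's corner pocket

### The arm

A 7-joint arm with a two-finger parallel gripper is mounted at the origin on the work surface. World frame = base frame: x ahead of the robot, y to its left, z up, the work surface at z = 0. Lengths are in m, angles in rad, forces in N, time in s.
With the tool pointing down it reaches from about 0.35 to 0.9 m from the base axis. Payload 8.1 kg.
Tool frame: the origin (TCP) lies between the finger pads; the fingertips stand 17 mm ahead of it and the grasp point (between the pads) lies 2 mm behind it; z points along the fingers, y is the line along which they close (so a half turn about z gives the same grasp; the last joint's range is limited). The gripper opens to 92 mm and grips with 3 to 60 N. Pads are 19 mm wide; open, the fingers measure 130 mm over their backs; the gripper's body (75 mm by 190 mm) begins 47 mm behind the grasp point.
Start: joints at [1.023, 0.434, 0.025, 1.573, -0.012, 1.134, -0.075], TCP at [0.269, -0.564, 0.244] pointing down, gripper open.
Joint ranges: [-2.62, 2.62], [-0.44, 2.09], [-1.27, 1.32], [0.08, 2.57], [-1.32, 4.46], [0.12, 2], [-2.74, 2.74]. Speed limits (rad/s): [2.22, 2.22, 3.01, 3.01, 3.14, 3.14, 3.14].

### API

Orientations are given as a rotation vector (axis times angle).
In Python, from cell import observe, get_image, calibration, sign_off, look_for, regions_of, landmark_of gives the robot as it stands.
- The arm moves only by the tool jog_arm, never from a script. Its argument "plan" is a list of rows, each an object with "offset": the shift along the tool's x, y, z normalised to -1 to 1, where 1 is 0.15 m, a list of three; "twist": the turn, a rotation vector about the tool's x, y, z normalised to -1 to 1, where 1 is 2 pi rad, a list of three; "fingers": the gripper command: -1 is shut, 1 is fully open, values between are in proportion. In form: [{"offset": [x, y, z], "twist": [ax, ay, az], "fingers": fingers}, ...]. A call has 1 to 20 rows; each row is the pose to reach, as a shift and turn from the pose commanded when the call began, along the tool's axes at that moment, turning the shorter way round; what a row does not reach only later rows make up. A row lasts 1/8 s, in which the tool goes at most 62.5 mm and 10.7 degrees, less where a joint would pass 70% of its speed; a pose out of reach is approached as far as the arm can. A call with a number of a shift or a turn outside -1 to 1 is refused whole. A call with a gripper value outside its range is refused whole. The fingers move at their own pace and stop on an object; "newtons" is the grip in N (left out, the last holds). Time passes only in rows, so rows that repeat a pose let the fingers close. It gives the time, the measured TCP pose, the force, the opening and the grip force at its end, in the units of the state.
- observe(): the state, without advancing time (a new reading comes with each control period).
- get_image(name): name is "side" or "top" or "wrist"; returns the picture (480x640x3 uint8, red, green, blue); there is no depth.
- calibration(name): a dict with "fov_y" (degrees; the focal length in pixels is half the picture's height over the tangent of half this angle, whatever the lens; pixels are square), "cx", "cy" (the principal point, pixels), "position" and "attitude" of the camera in the world. Camera axes: x right, y down, z forward; pixel columns grow to the right and rows downward; lengths in m; the calibration is good to about 2 mm. A picture is of the moment at which its call begins: read the wrist's pose just before it. calibration takes no time and is no camera call; for the wrist camera it gives the pose at the moment of the call.
- sign_off(): hands the job in; it is judged then, once.
Trained networks look in the newest picture that a camera, given by its name, has taken for a name from the list of things; names that differ only in an ending like _2 or _b are one class to them, and where a whole thing is asked for, a point or a joint stands for the part that bears it (a point fixed in the world has none). Each returns a list of dicts, best first, with "conf" (0 to 1); they miss things now and then, are a little off and sometimes report something else, mostly with a low value. They report only what shows in the picture. A call takes as long as a camera call.
- look_for(thing, camera): "box" ([left, top, width, height] as shares, 0 to 1, of the picture: columns of its width, rows of its height, round what is visible of it).
- regions_of(thing, camera): "region" (480x640 bool, what is visible of it) and "box" ([left, top, width, height] as shares, 0 to 1, of the picture: columns of its width, rows of its height, round what is visible of it).
- landmark_of(thing, camera): "at" ([row, column] as shares, 0 to 1, of the picture: columns of its width, rows of its height: a listed point, or the origin of a listed thing).
The state is a dict: "clock": time; "joints": joint angles; "dq": joint speeds; "joint_efforts": joint torques, N m; "position": TCP position; "ee_rot": TCP orientation; "force": force on the tool from outside, world axes, zero at the start; "ft_torque": the same for the moment, N m; "width": opening from 0.0 (shut) to 1.0 (fully open); "gripper_force": force on a finger pad.
Only numpy, scipy, OpenCV 4.12 (cv2) and the standard library are available. Lean on these libraries where they do the work, as an engineer would, in place of code of your own. Each camera call takes 0.05 s, during which the arm holds its last target. There are 200 camera calls.

### The job

Load the engraving fixture by pushing with the fingertips only: first push the loose brass blank straight across the plate until its long side lies flat against the long steel rail, then, keeping it against the rail all the way, slide it along the rail into the corner pocket until it is fully home against the end stop. Never pick it up or tip it off the plate, leave the punch, jar and hammer where they are, and finish clear of everything.

Things in the scene. Friction and masses are not known exactly. Their poses are not given: they have to be found in the camera images.
- fixture: Fixed aluminium plate, 150 (its x) by 280 (its y) by 12 mm, flat on the work surface; origin under its centre at table level; its top is at z 12 mm. Three steel bars stand 14 mm above its top: rail, end stop and lip, which form the corner pocket, 40 mm wide, 30 mm deep, open to -y and above. Its x points roughly away from the robot, its y roughly to the robot's left, within 0.4 rad.
- rail_face (a point): Middle of the top edge of the long rail's inner face (facing fixture -x): fixture x +60, y 0, z +26 mm. The rail runs the whole +x edge of the plate and is 15 mm thick.
- stop_face (a point): Top edge of the end stop's inner face (facing fixture -y): fixture y +125 mm, z +26 mm. The stop is 15 mm thick and spans fixture x 0 to +60 mm.
- lip_face (a point): Middle of the top edge of the short lip's inner face (facing the rail): fixture x +20, y +110, z +26 mm. The lip is 10 mm thick and spans fixture y +95 to +125 mm.
- seat (a point): Point on the plate top where the blank's origin lies when fully home, touching rail and stop: fixture x +42, y +99, z +12 mm; axes as the fixture's. The blank's outer 22 mm then stick out of the pocket, so it can be pushed on its end face all the way.
- blank: Loose brass buckle blank: plain block 36 (its x) by 52 (its y, long side) by 10 mm tall, about 0.15 kg, four tiny dark holes in its top. Origin at the centre of its underside. Starts flat on the plate, away from the rail, 119 to 184 mm short of the seat along fixture y, its long side turned up to 0.3 rad from the rail. Polished, slides with about 0.5 N.
- punch: Loose dark steel setting punch standing upright on the plate on the robot's side of the pocket, 20 mm across and 46 mm tall, origin at the centre of its underside. Leave alone.
- jar: Loose small amber glass jar with a white cap on the table just beyond the plate's -y end, 48 mm across, 52 mm tall, origin at the centre of its underside. Leave alone.
- hammer: Loose hammer, 220 mm long, lying on the table beyond the rail (+x side), roughly parallel to it. Leave alone.

How it is judged:
By the outcome, as a careful person would: the job done as asked, in the order asked, and still so for the second after the job is handed in, with the robot touching nothing.
It also fails if it takes over 45 s, if anything falls off the work surface, if the arm or the gripper's body presses on something with over 40 N, if the wrist force passes 120 N, or if a joint passes its speed limit or range.

## Working session

There is one attempt and no reset: what is moved stays moved. The work goes in short steps, Python scripts to look and compute and a tool call to move; the robot and the scene stay as the last step left them, time stands still between calls to the robot, and variables do not carry over. Pictures are saved under pics/ and viewed, at most 10 in all, crops included, and the job is handed in when it is done.

Besides the shell and the picture viewer there is one more tool, called after "Request:" in YAML: its name, and indented under it one key for each argument. jog_arm: Moves the arm, as the interface text tells. Scaled input: -1 to 1 covers 0.15 m each way for a shift and 2 pi rad each way for a turn. Its arguments: {"type":"object","properties":{"plan":{"type":"array","items":{"type":"object","properties":{"offset":{"type":"array","items":{"type":"number","minimum":-1,"maximum":1}},"twist":{"type":"array","items":{"type":"number","minimum":-1,"maximum":1}},"fingers":{"type":"number"}}}},"newtons":{"type":"number"}},"required":["plan"]}

```bash
mkdir -p pics
cat > h.py <<'E'
import numpy as np, cv2
from scipy.spatial.transform import Rotation as R
from cell import *
def ray(c,px):
    f=240/np.tan(np.radians(c['fov_y'])/2)
    A=np.array(c['attitude'],float)
    M=R.from_rotvec(A).as_matrix() if A.size==3 else A.reshape(3,3)
    d=M@np.array([(px[0]-c['cx'])/f,(px[1]-c['cy'])/f,1.]); return np.array(c['position'],float),d
def atz(c,px,z):
    p,d=ray(c,px); return p+d*(z-p[2])/d[2]
def proj(c,P):
    f=240/np.tan(np.radians(c['fov_y'])/2)
    q=(np.atleast_2d(P)-np.array(c['position']))@R.from_rotvec(c['attitude']).as_matrix()
    return q[:,:2]/q[:,2:]*f+[c['cx'],c['cy']]
def lm(t,cam):
    r=landmark_of(t,cam)
    return [(round(x['conf'],2),np.array([x['at'][1]*640,x['at'][0]*480])) for x in r[:2]]
E
python3 - <<'E'
from h import *
s=observe();print(s['position'],s['ee_rot'],s['clock'])
Z=dict(rail_face=.026,stop_face=.026,lip_face=.026,seat=.012,blank=.012,fixture=0,punch=.012,jar=0,hammer=0)
for cam in('top','side'):
    im=get_image(cam);cv2.imwrite(f'pics/{cam}0.png',im[:,:,::-1])
    c=calibration(cam);print(cam,c)
    for t in Z:
        for cf,p in lm(t,cam): print(t,cf,p.round(1),atz(c,p,Z[t])[:2].round(4))
E
```

```text
[ 0.26866321 -0.56376025  0.24293388] [-3.06274059e+00 -6.92506873e-01  8.05391791e-04] 0.0
top {'fov_y': 52.22490981784784, 'cx': 312.5598215653984, 'cy': 230.3622026849746, 'position': array([ 0.49492302, -0.02841791,  0.70321672]), 'attitude': array([-2.12948903,  2.09912512, -0.19324782])}
rail_face 0.59 [346.4 223.1] [ 0.6389 -0.0672]
stop_face 0.87 [257.4 218.3] [0.6442 0.059 ]
lip_face 0.72 [265.8 231.3] [0.6256 0.0465]
seat 0.9 [278.1 221.9] [0.6424 0.0307]
blank 0.57 [384.8 293.9] [ 0.5412 -0.1219]
fixture 0.91 [337.2 264.7] [ 0.5829 -0.0555]
punch 0.76 [245.2 274.6] [0.5655 0.0751]
jar 0.79 [488.  297.1] [ 0.5396 -0.2698]
hammer 0.59 [331.8 142.7] [ 0.7688 -0.0462]
side {'fov_y': 42.65148604967913, 'cx': 321.39869446637556, 'cy': 236.30769675661045, 'position': array([0.50519945, 0.74430939, 0.56421974]), 'attitude': array([-0.20724571,  2.69275407, -1.47377747])}
rail_face 0.9 [311.9 243.5] [ 0.638  -0.0635]
stop_face 0.58 [291.2 290.1] [0.6475 0.0607]
lip_face 0.73 [309.9 285.5] [0.623  0.0457]
lip_face 0.15 [346.9 308.4] [0.5643 0.0887]
seat 0.56 [300.5 286. ] [0.6396 0.0309]
blank 0.59 [376.  234.5] [ 0.5399 -0.1289]
fixture 0.73 [348.1 260.3] [ 0.5791 -0.0635]
fixture 0.49 [290.3 288.8] [0.6563 0.0247]
punch 0.95 [346.7 308.5] [0.5661 0.0719]
jar 0.76 [384.1 196.1] [ 0.5356 -0.2862]
hammer 0.76 [232.3 256. ] [ 0.7654 -0.0457]
```

Run:
```python
import cv2
im=cv2.imread('pics/top0.png')[120:345,210:510];cv2.imwrite('pics/topc.png',cv2.resize(im,(800,600),interpolation=cv2.INTER_CUBIC))
im=cv2.imread('pics/side0.png')[160:340,200:440];cv2.imwrite('pics/sidec.png',cv2.resize(im,(800,600),interpolation=cv2.INTER_CUBIC))
```

```text
(no output)
```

View pics/topc.png

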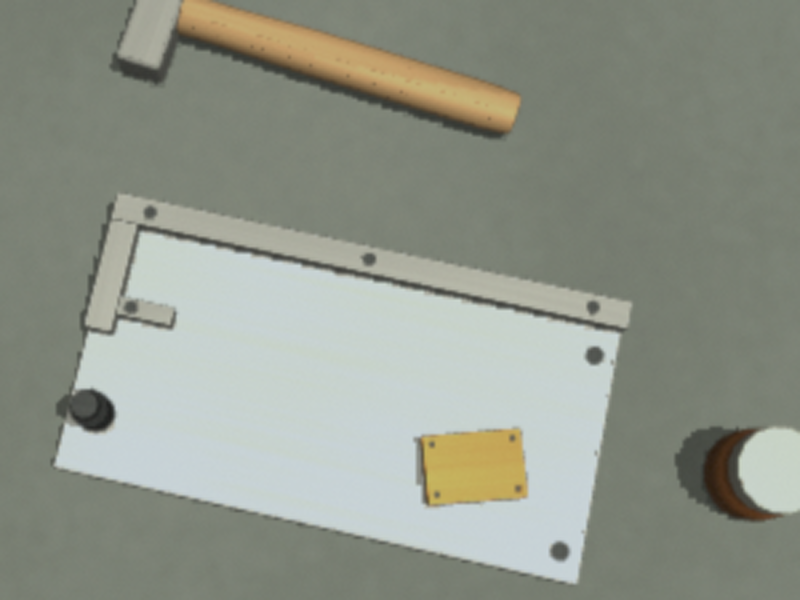

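View pics/sidec.png

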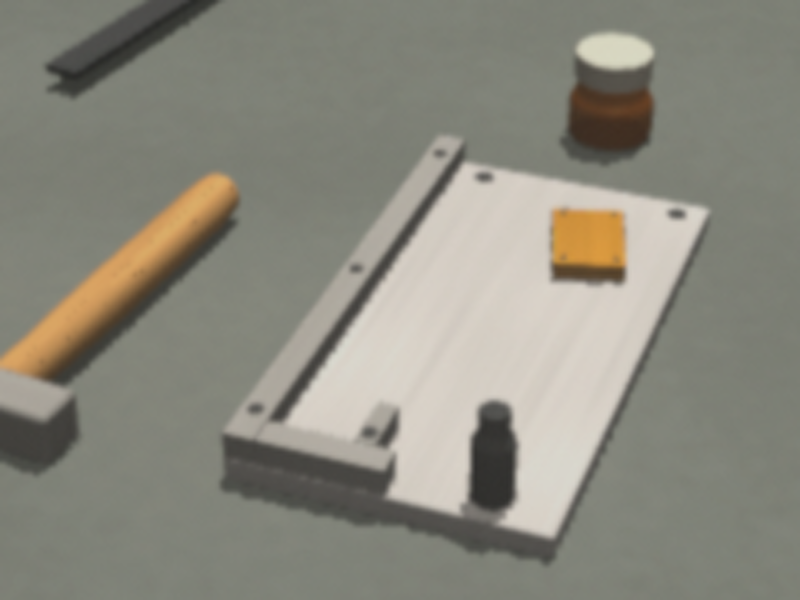

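The top crop shows the rail running from (120,194) to (631,302), and the stop and lip at the left. The punch is at (92,405), the blank's corners are near (421,437), (521,428), (527,497) and (428,506), and the jar is at right (780,470). The side crop agrees with this. Next I'll fit the poses.

Run:
```python
from h import *
from scipy.optimize import least_squares as LS
ct,cs=calibration('top'),calibration('side')
T=lambda a:np.array(a)/2.6667+[210,120]-.3
S=lambda a:np.array(a)/3.3333+[200,160]-.3
def W(q,P): 
    P=np.array(P,float)/1000;c,s=np.cos(q[2]),np.sin(q[2])
    return np.c_[q[0]+c*P[:,0]-s*P[:,1],q[1]+s*P[:,0]+c*P[:,1],P[:,2]]
ft=([(75,140,26),(75,-140,26),(60,-140,26),(-75,140,12),(-75,-140,12),(10,95,26)],T([(120,194),(631,302),(625,329),(54,466),(577,583),(172,326)]))
fs=([(75,-140,26),(75,140,26),(-75,-140,12),(-75,140,12)],S([(441,136),(225,434),(709,208),(553,540)]))
def fit(obs,q0):
    g=lambda q:np.concatenate([(proj(c,W(q,P))-px).ravel() for c,P,px in obs])
    r=LS(g,q0);return r.x,np.abs(r.fun).max()
for o in([(ct,*ft)],[(cs,*fs)],[(ct,*ft),(cs,*fs)]):
    q,e=fit(o,[.58,-.06,-.2]);print('fix',q.round(4),e.round(2))
bt=([(18,26,22),(18,-26,22),(-18,-26,22),(-18,26,22)],T([(421,437),(521,428),(527,497),(428,506)]))
bs=([(18,26,22),(18,-26,22),(-18,-26,22),(-18,26,22)],S([(552,266),(554,209),(624,211),(625,267)]))
def loc(p): 
    d=np.array(p)-q[:2];c,s=np.cos(q[2]),np.sin(q[2]);return np.array([c*d[0]+s*d[1],-s*d[0]+c*d[1]])
for o in([(ct,*bt)],[(cs,*bs)],[(ct,*bt),(cs,*bs)]):
    b,e=fit(o,[.54,-.12,0]);print('blank',b.round(4),e.round(2),'loc',(1000*loc(b[:2])).round(1),b[2]-q[2])
np.save('fix.npy',q)
print('jar',loc((.5376,-.278)),'punch',loc((.5658,.0735)))
s=observe();t=R.from_rotvec(s['ee_rot']).as_matrix()
print('tool x ang',np.arctan2(t[1,0],t[0,0]),'tcp loc',loc(s['position'][:2]),s['joints'])
```

```text
fix [ 0.5818 -0.0561 -0.2025] 1.17
fix [ 0.5812 -0.0565 -0.2041] 1.06
fix [ 0.5816 -0.0562 -0.2028] 1.31
blank [ 0.5394 -0.1243  0.0967] 0.52 loc [-27.6 -75.2] 0.29943022658003443
blank [ 0.5395 -0.124   0.0763] 0.52 loc [-27.5 -74.9] 0.27910852561963667
blank [ 0.5395 -0.1242  0.0896] 0.52 loc [-27.6 -75.1] 0.2923564773957136
jar [ 0.00156843 -0.22612179] punch [-0.04159639  0.12385576]
tool x ang 0.4447458705653285 tcp loc [-0.20399173 -0.56054399] [ 1.02338678  0.43450653  0.02499198  1.57324915 -0.01161835  1.13401318
 -0.07507778]
```

Request:
jog_arm:
  plan:
    - {"offset": [0.5,-0.5,0],"twist": [0,0,0.05],"fingers": -0.65}
    - {"offset": [1,-1,0],"twist": [0,0,0.103],"fingers": -0.65}
    - {"offset": [1,-1,0],"twist": [0,0,0.103],"fingers": -0.65}
    - {"offset": [1,-1,0],"twist": [0,0,0.103],"fingers": -0.65}
    - {"offset": [1,-1,0],"twist": [0,0,0.103],"fingers": -0.65}
    - {"offset": [1,-1,0],"twist": [0,0,0.103],"fingers": -0.65}

```text
clock: 1.75
position: [0.3396, -0.3651, 0.2439]
ee_rot: [3.125, -0.316, 0.0]
force: [0.5, -0.5, 0.4]
width: 0.398
gripper_force: 0.0
```

Request:
jog_arm:
  plan:
    - {"offset": [0.68,-1,0],"twist": [0,0,0],"fingers": -0.65}
    - {"offset": [0.68,-1,0],"twist": [0,0,0],"fingers": -0.65}
    - {"offset": [0.68,-1,0],"twist": [0,0,0],"fingers": -0.65}
    - {"offset": [0.68,-1,0],"twist": [0,0,0],"fingers": -0.65}
    - {"offset": [0.68,-1,0],"twist": [0,0,0],"fingers": -0.65}

```text
clock: 2.38
position: [0.4692, -0.2395, 0.2434]
ee_rot: [3.125, -0.319, -0.001]
force: [-0.4, 0.3, -0.6]
width: 0.175
gripper_force: 0.0
```

```bash
cat >> h.py <<'E'
def st():
    q=np.load('fix.npy');s=observe();d=s['position'][:2]-q[:2];c,n=np.cos(q[2]),np.sin(q[2])
    t=R.from_rotvec(s['ee_rot']).as_matrix()
    fx=np.array(s['force']);
    print('clk',round(s['clock'],2),'loc mm',np.round(1000*np.array([c*d[0]+n*d[1],-n*d[0]+c*d[1],s['position'][2]]),1),'yaw err',round(np.arctan2(t[1,0],t[0,0])-q[2],4),'tilt',t[:2,2].round(4),'width',round(s['width']*92,1),'F fix',np.round([c*fx[0]+n*fx[1],-n*fx[0]+c*fx[1],fx[2]],2))
E
python3 -c "
from h import *
st()"
```

```text
clk 2.38 loc mm [ -73.2 -202.2  243.4] yaw err -0.0009 tilt [-0.0009 -0.0006] width 16.1 F fix [-0.49  0.22 -0.62]
```

Request:
jog_arm:
  plan:
    - {"offset": [0,-0.4,0.2],"twist": [0,0,0],"fingers": -0.65}
    - {"offset": [0,-0.85,0.5],"twist": [0,0,0],"fingers": -0.65}
    - {"offset": [0,-0.85,0.9],"twist": [0,0,0],"fingers": -0.65}
    - {"offset": [0,-0.85,0.9],"twist": [0,0,0],"fingers": -0.65}
    - {"offset": [0,-0.85,0.9],"twist": [0,0,0],"fingers": -0.65}

```text
clock: 3.0
position: [0.495, -0.1151, 0.109]
ee_rot: [3.124, -0.321, -0.002]
force: [0.7, 0.1, 0.2]
width: 0.173
gripper_force: 0.0
```

Request:
jog_arm:
  plan:
    - {"offset": [0,0,0.2],"twist": [0,0,0],"fingers": -0.65}
    - {"offset": [0,0,0.35],"twist": [0,0,0],"fingers": -0.65}
    - {"offset": [0,0,0.45],"twist": [0,0,0],"fingers": -0.65}
    - {"offset": [0,0,0.5],"twist": [0,0,0],"fingers": -0.65}
    - {"offset": [0,0,0.5],"twist": [0,0,0],"fingers": -0.65}

```text
clock: 3.62
position: [0.4957, -0.1135, 0.0341]
ee_rot: [3.125, -0.318, 0.001]
force: [0.1, 0.5, -0.1]
width: 0.175
gripper_force: 0.0
```

```bash
python3 -c "
from h import *
st()
im=get_image('side')[160:340,200:440];cv2.imwrite('pics/s1.png',cv2.resize(im[:,:,::-1],(800,600)))"
```

```text
clk 3.62 loc mm [-72.6 -73.4  34.1] yaw err -0.0003 tilt [ 0.0003 -0.0003] width 16.1 F fix [-0.04  0.47 -0.13]
```

View pics/s1.png

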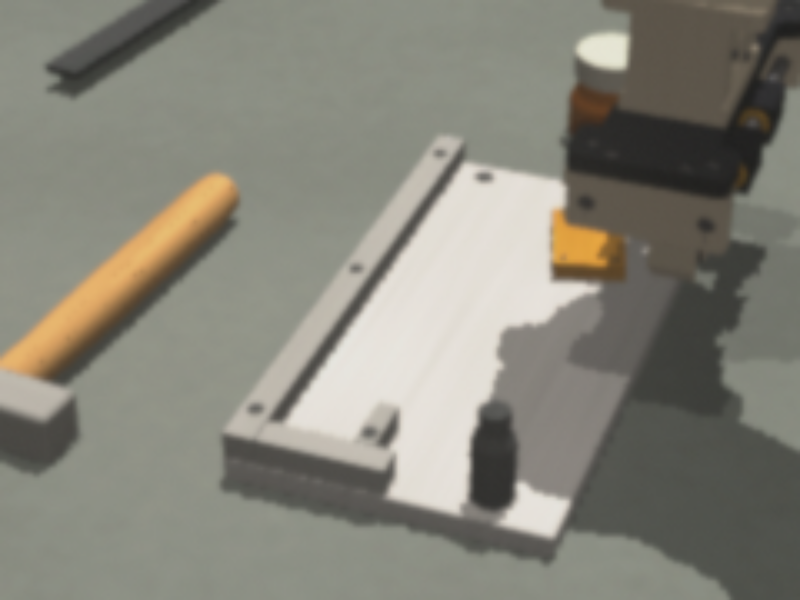

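The finger at (665,265) sits just in front of the blank's near side, clear of the plate. Next I'll push it across slowly.

Request:
jog_arm:
  plan:
    - {"offset": [0.05,0,0.01],"twist": [0,0,0],"fingers": -0.65}
    - {"offset": [0.08,0,0.01],"twist": [0,0,0],"fingers": -0.65}
    - {"offset": [0.11,0,0.01],"twist": [0,0,0],"fingers": -0.65}
    - {"offset": [0.14,0,0.01],"twist": [0,0,0],"fingers": -0.65}
    - {"offset": [0.17,0,0.01],"twist": [0,0,0],"fingers": -0.65}
    - {"offset": [0.2,0,0.01],"twist": [0,0,0],"fingers": -0.65}
    - {"offset": [0.23,0,0.01],"twist": [0,0,0],"fingers": -0.65}
    - {"offset": [0.26,0,0.01],"twist": [0,0,0],"fingers": -0.65}
    - {"offset": [0.29,0,0.01],"twist": [0,0,0],"fingers": -0.65}
    - {"offset": [0.32,0,0.01],"twist": [0,0,0],"fingers": -0.65}
    - {"offset": [0.35,0,0.01],"twist": [0,0,0],"fingers": -0.65}
    - {"offset": [0.38,0,0.01],"twist": [0,0,0],"fingers": -0.65}
    - {"offset": [0.41,0,0.01],"twist": [0,0,0],"fingers": -0.65}
    - {"offset": [0.44,0,0.01],"twist": [0,0,0],"fingers": -0.65}
    - {"offset": [0.47,0,0.01],"twist": [0,0,0],"fingers": -0.65}
    - {"offset": [0.5,0,0.01],"twist": [0,0,0],"fingers": -0.65}
    - {"offset": [0.52,0,0.01],"twist": [0,0,0],"fingers": -0.65}
    - {"offset": [0.54,0,0.01],"twist": [0,0,0],"fingers": -0.65}
    - {"offset": [0.55,0,0.01],"twist": [0,0,0],"fingers": -0.65}
    - {"offset": [0.55,0,0.01],"twist": [0,0,0],"fingers": -0.65}

```text
clock: 6.18
position: [0.5765, -0.1296, 0.0322]
ee_rot: [3.125, -0.317, 0.0]
force: [-0.2, 0.8, 1.0]
width: 0.172
gripper_force: 0.0
```

```bash
python3 -c "
from h import *
st()
im=get_image('side')[160:340,200:440];cv2.imwrite('pics/s2.png',cv2.resize(im[:,:,::-1],(800,600)))"
```

```text
clk 6.17 loc mm [  9.8 -72.9  32.2] yaw err 0.0003 tilt [ 0.0002 -0.    ] width 15.8 F fix [-0.34  0.77  1.04]
```

View pics/s2.png

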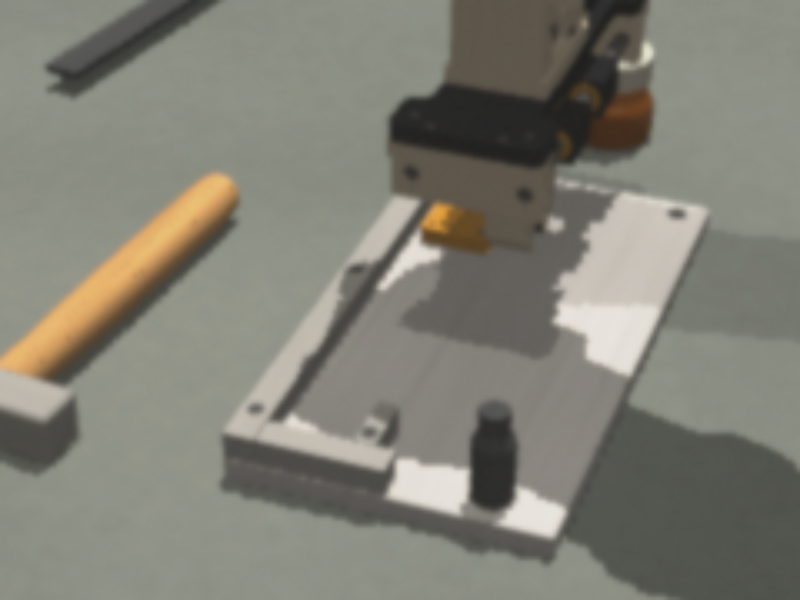

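The blank at (455,225) lies flat against the finger face, with about 5 mm left to the rail. I'll creep the rest.

Request:
jog_arm:
  plan:
    - {"offset": [0.01,0,0],"twist": [0,0,0],"fingers": -0.65}
    - {"offset": [0.02,0,0],"twist": [0,0,0],"fingers": -0.65}
    - {"offset": [0.025,0,0],"twist": [0,0,0],"fingers": -0.65}
    - {"offset": [0.03,0,0],"twist": [0,0,0],"fingers": -0.65}
    - {"offset": [0.03,0,0],"twist": [0,0,0],"fingers": -0.65}

```text
clock: 6.85
position: [0.5808, -0.1305, 0.0322]
ee_rot: [3.125, -0.317, 0.0]
force: [0.5, -0.4, 0.0]
width: 0.175
gripper_force: 0.0
```

Request:
jog_arm:
  plan:
    - {"offset": [0.004,0,0],"twist": [0,0,0],"fingers": -0.65}
    - {"offset": [0.004,0,0],"twist": [0,0,0],"fingers": -0.65}

```text
clock: 7.1
position: [0.5814, -0.1306, 0.0323]
ee_rot: [3.125, -0.317, 0.0]
force: [-1.0, -0.2, -0.8]
width: 0.174
gripper_force: 0.1
```

Request:
jog_arm:
  plan:
    - {"offset": [0.004,0,0],"twist": [0,0,0],"fingers": -0.65}
    - {"offset": [0.004,0,0],"twist": [0,0,0],"fingers": -0.65}

```text
clock: 7.35
position: [0.5817, -0.1307, 0.0322]
ee_rot: [3.125, -0.317, -0.001]
force: [-0.2, 0.4, 0.3]
width: 0.178
gripper_force: 0.6
```

```bash
python3 -c "
from h import *
st()"
```

```text
clk 7.35 loc mm [ 15.1 -72.9  32.2] yaw err 0.0003 tilt [-0.0003  0.    ] width 16.4 F fix [-0.27  0.32  0.28]
```

Request:
jog_arm:
  plan:
    - {"offset": [0.004,0,0],"twist": [0,0,0],"fingers": -0.65}
    - {"offset": [0.004,0,0],"twist": [0,0,0],"fingers": -0.65}

```text
clock: 7.6
position: [0.5818, -0.1307, 0.0321]
ee_rot: [-3.125, 0.317, 0.002]
force: [-4.8, 1.9, 2.7]
width: 0.174
gripper_force: 2.1
```

Request:
jog_arm:
  plan:
    - {"offset": [0.004,0,0],"twist": [0,0,0],"fingers": -0.65}
    - {"offset": [0.004,0,0],"twist": [0,0,0],"fingers": -0.65}

```text
clock: 7.85
position: [0.5819, -0.1307, 0.032]
ee_rot: [-3.125, 0.317, 0.004]
force: [-5.9, 1.2, 4.0]
width: 0.173
gripper_force: 3.1
```

Request:
jog_arm:
  plan:
    - {"offset": [0.003,0,0],"twist": [0,0,0],"fingers": -0.65}
    - {"offset": [0.003,0,0],"twist": [0,0,0],"fingers": -0.65}

```text
clock: 8.1
position: [0.5819, -0.1307, 0.0319]
ee_rot: [-3.125, 0.317, 0.005]
force: [-7.5, 1.7, 3.6]
width: 0.175
gripper_force: 3.7
```

```bash
python3 -c "
from h import *
st()
im=get_image('top')[170:290,280:440];cv2.imwrite('pics/t3.png',cv2.resize(im[:,:,::-1],(800,600),interpolation=cv2.INTER_CUBIC))"
```

```text
clk 8.1 loc mm [ 15.3 -72.9  31.9] yaw err 0.0004 tilt [-0.0031  0.0005] width 16.1 F fix [-7.7   0.13  3.62]
```

View pics/t3.png

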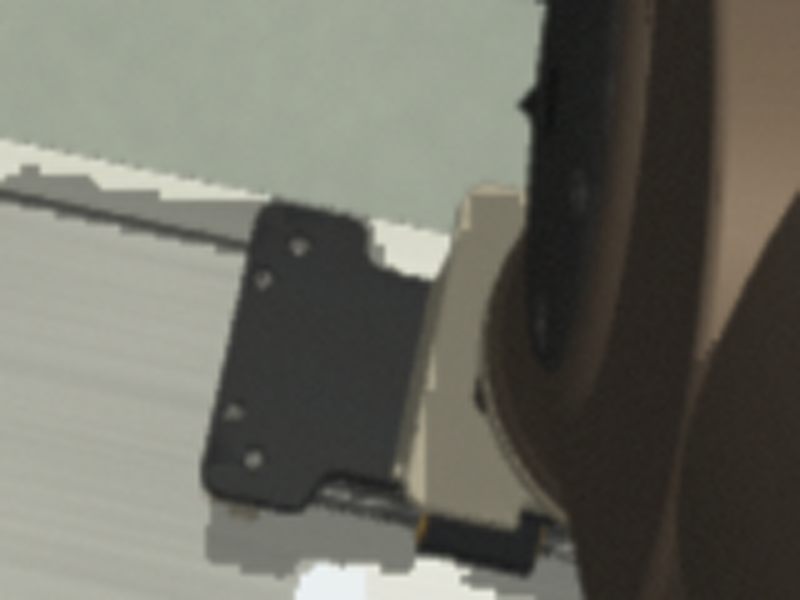

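The blank is pressed flat on the rail with about 7.7 N; the gripper hides it in this view (around (340,350)). Next I'll back off, lift, and move behind its -y end.

Request:
jog_arm:
  plan:
    - {"offset": [-0.03,0,0],"twist": [0,0,0],"fingers": -0.65}
    - {"offset": [-0.15,0,0],"twist": [0,0,0],"fingers": -0.65}
    - {"offset": [-0.15,0,-0.27],"twist": [0,0,0],"fingers": -1}
    - {"offset": [-0.15,0.2,-0.35],"twist": [0,0,0],"fingers": -1}
    - {"offset": [0,0.4,-0.35],"twist": [0,0,0],"fingers": -1}
    - {"offset": [0.125,0.4,-0.35],"twist": [0,0,0],"fingers": -1}
    - {"offset": [0.125,0.4,-0.35],"twist": [0,0,0],"fingers": -1}
    - {"offset": [0.125,0.4,-0.35],"twist": [0,0,0],"fingers": -1}

```text
clock: 9.15
position: [0.5894, -0.1929, 0.0846]
ee_rot: [-3.125, 0.316, 0.0]
force: [0.3, -0.6, 0.5]
width: 0.005
gripper_force: 0.0
```

```bash
python3 -c "
from h import *
st()
im=get_image('side');cv2.imwrite('pics/side4.png',im[:,:,::-1])
r=regions_of('blank','side');print([(x['conf'],x['box']) for x in r])
im=im[190:280,270:390];cv2.imwrite('pics/s4.png',cv2.resize(im[:,:,::-1],(800,600),interpolation=cv2.INTER_CUBIC))"
```

```text
clk 9.15 loc mm [  35.2 -132.4   84.6] yaw err 0.001 tilt [-0.0002  0.0003] width 0.4 F fix [ 0.42 -0.52  0.55]
[(0.88, [0.5059, 0.4465, 0.0483, 0.0437]), (0.19, [0.4167, 0.4198, 0.2245, 0.2617])]
```

View pics/s4.png

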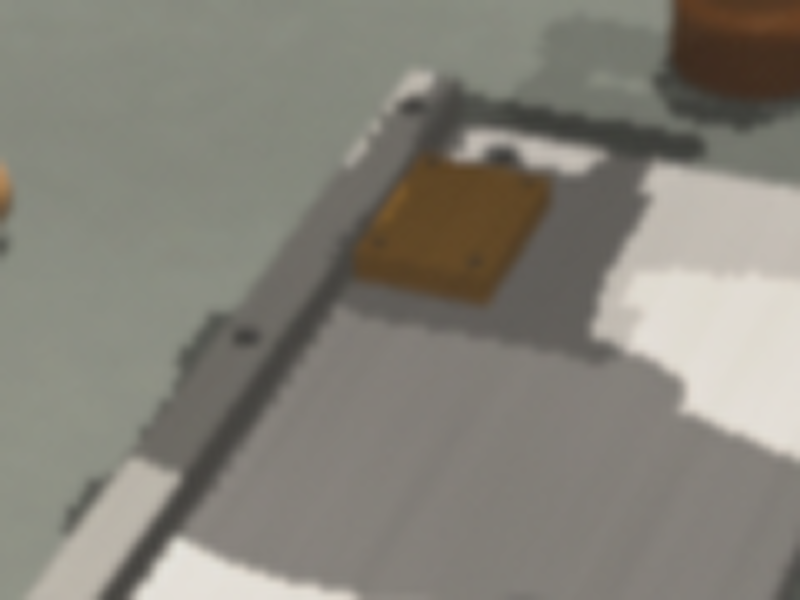

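The blank's top shows corners at about (358,264), (490,291), (551,178) and (427,155), flat along the rail.

```bash
python3 -c "
from h import *
q=np.load('fix.npy');c,n=np.cos(q[2]),np.sin(q[2]);k=calibration('side')
for a in[(358,264),(490,291),(551,178),(427,155)]:
    d=atz(k,np.array(a)/6.6667+[270,190]-.3,.022)[:2]-q[:2];print(np.round(1000*np.array([c*d[0]+n*d[1],-n*d[0]+c*d[1]]),1))
"
```

```text
[ 56.3 -48.6]
[ 21.5 -48.4]
[  24.1 -105.8]
[  57.9 -105.4]
```

Request:
jog_arm:
  plan:
    - {"offset": [0,0,0.2],"twist": [0,0,0],"fingers": -1}
    - {"offset": [0,0,0.32],"twist": [0,0,0],"fingers": -1}
    - {"offset": [0,0,0.35],"twist": [0,0,0],"fingers": -1}
    - {"offset": [0,0,0.35],"twist": [0,0,0],"fingers": -1}

```text
clock: 9.75
position: [0.5898, -0.1935, 0.0323]
ee_rot: [3.126, -0.317, -0.0]
force: [0.2, -0.2, 0.1]
width: 0.003
gripper_force: 0.0
```

Request:
jog_arm:
  plan:
    - {"offset": [0.0,-0.03,0],"twist": [0,0,0],"fingers": -1}
    - {"offset": [0.002,-0.06,0],"twist": [0,0,0],"fingers": -1}
    - {"offset": [0.004,-0.09,0],"twist": [0,0,0],"fingers": -1}
    - {"offset": [0.006,-0.12,0],"twist": [0,0,0],"fingers": -1}
    - {"offset": [0.008,-0.16,0],"twist": [0,0,0],"fingers": -1}
    - {"offset": [0.01,-0.2,0],"twist": [0,0,0],"fingers": -1}
    - {"offset": [0.012,-0.24,0],"twist": [0,0,0],"fingers": -1}
    - {"offset": [0.014,-0.27,0],"twist": [0,0,0],"fingers": -1}
    - {"offset": [0.015,-0.3,0],"twist": [0,0,0],"fingers": -1}
    - {"offset": [0.015,-0.3,0],"twist": [0,0,0],"fingers": -1}

```text
clock: 11.0
position: [0.6015, -0.1491, 0.0322]
ee_rot: [-3.125, 0.316, -0.001]
force: [1.5, -0.4, 0.5]
width: 0.007
gripper_force: 0.0
```

```bash
python3 -c "
from h import *
st()
im=get_image('side');im=im[190:280,270:390];cv2.imwrite('pics/s5.png',cv2.resize(im[:,:,::-1],(800,600),interpolation=cv2.INTER_CUBIC))"
```

```text
clk 11.0 loc mm [ 38.2 -87.   32.2] yaw err 0.0012 tilt [0.0006 0.0005] width 0.6 F fix [ 1.57 -0.14  0.51]
```

View pics/s5.png

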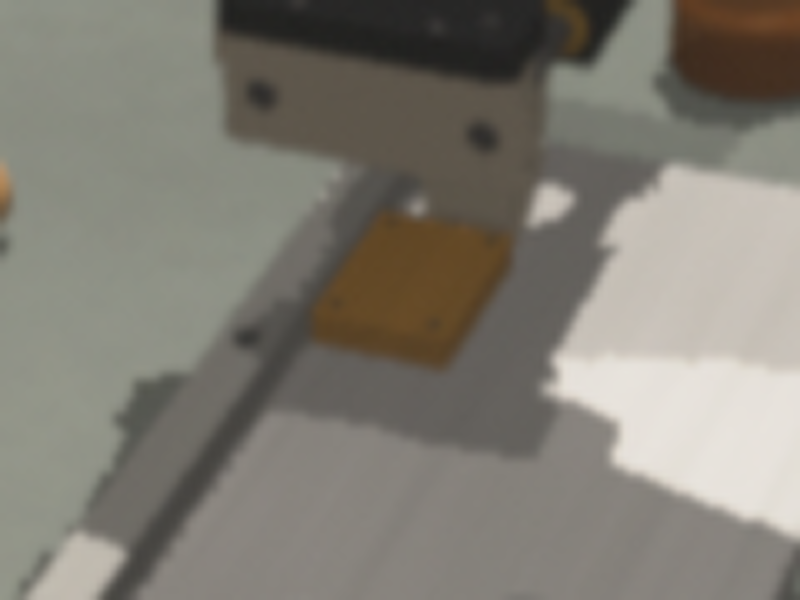

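The blank is moving along the rail, square to the finger, with its leading corners at (315,335) and (445,360). I'll continue to about 10 mm short of home.

Request:
jog_arm:
  plan:
    - {"offset": [0.001,-0.03,0],"twist": [0,0,0],"fingers": -1}
    - {"offset": [0.002,-0.07,0],"twist": [0,0,0],"fingers": -1}
    - {"offset": [0.003,-0.12,0],"twist": [0,0,0],"fingers": -1}
    - {"offset": [0.004,-0.17,0],"twist": [0,0,0],"fingers": -1}
    - {"offset": [0.005,-0.22,0],"twist": [0,0,0],"fingers": -1}
    - {"offset": [0.006,-0.27,0],"twist": [0,0,0],"fingers": -1}
    - {"offset": [0.007,-0.32,0],"twist": [0,0,0],"fingers": -1}
    - {"offset": [0.008,-0.37,0],"twist": [0,0,0],"fingers": -1}
    - {"offset": [0.009,-0.42,0],"twist": [0,0,0],"fingers": -1}
    - {"offset": [0.01,-0.47,0],"twist": [0,0,0],"fingers": -1}
    - {"offset": [0.011,-0.52,0],"twist": [0,0,0],"fingers": -1}
    - {"offset": [0.012,-0.57,0],"twist": [0,0,0],"fingers": -1}
    - {"offset": [0.013,-0.62,0],"twist": [0,0,0],"fingers": -1}
    - {"offset": [0.014,-0.67,0],"twist": [0,0,0],"fingers": -1}
    - {"offset": [0.015,-0.72,0],"twist": [0,0,0],"fingers": -1}
    - {"offset": [0.016,-0.76,0],"twist": [0,0,0],"fingers": -1}
    - {"offset": [0.017,-0.8,0],"twist": [0,0,0],"fingers": -1}
    - {"offset": [0.018,-0.84,0],"twist": [0,0,0],"fingers": -1}
    - {"offset": [0.018,-0.87,0],"twist": [0,0,0],"fingers": -1}
    - {"offset": [0.018,-0.87,0],"twist": [0,0,0],"fingers": -1}

```text
clock: 13.55
position: [0.6303, -0.0219, 0.0323]
ee_rot: [-3.125, 0.316, -0.001]
force: [-0.1, 0.2, 0.0]
width: 0.008
gripper_force: 0.0
```

```bash
python3 -c "
from h import *
st()
im=get_image('side');im=im[220:310,250:370];cv2.imwrite('pics/s6.png',cv2.resize(im[:,:,::-1],(800,600),interpolation=cv2.INTER_CUBIC))"
```

```text
clk 13.55 loc mm [40.8 43.4 32.3] yaw err 0.001 tilt [0.0006 0.0004] width 0.7 F fix [-0.11  0.22  0.05]
```

View pics/s6.png

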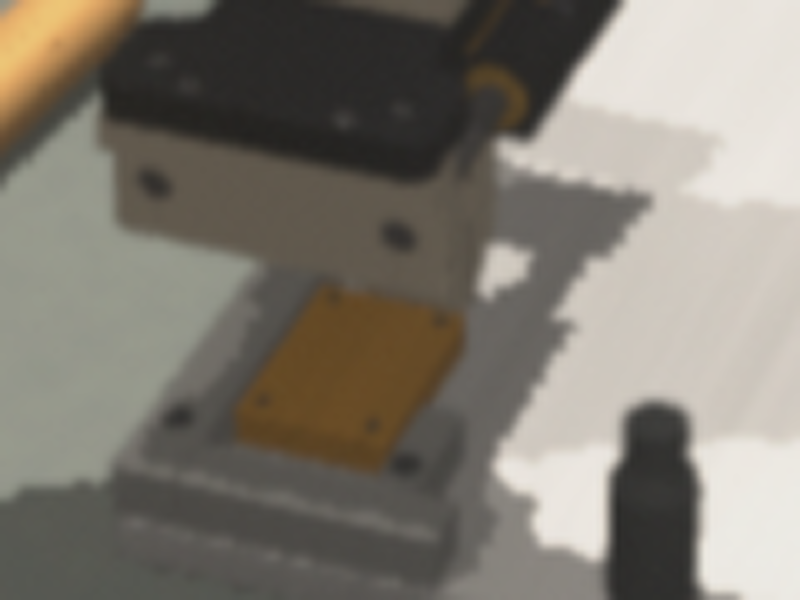

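The blank is inside the pocket along the rail, with its leading edge from (235,430) to (385,465) and a few mm left to the stop. I'll creep home.

Request:
jog_arm:
  plan:
    - {"offset": [0,-0.02,0],"twist": [0,0,0],"fingers": -1}
    - {"offset": [0,-0.035,0],"twist": [0,0,0],"fingers": -1}
    - {"offset": [0,-0.045,0],"twist": [0,0,0],"fingers": -1}
    - {"offset": [0,-0.055,0],"twist": [0,0,0],"fingers": -1}
    - {"offset": [0,-0.06,0],"twist": [0,0,0],"fingers": -1}
    - {"offset": [0,-0.06,0],"twist": [0,0,0],"fingers": -1}

```text
clock: 14.35
position: [0.6318, -0.0137, 0.0322]
ee_rot: [-3.125, 0.317, -0.0]
force: [0.7, -0.6, 0.3]
width: 0.006
gripper_force: 0.1
```

Request:
jog_arm:
  plan:
    - {"offset": [0,-0.006,0],"twist": [0,0,0],"fingers": -1}
    - {"offset": [0,-0.006,0],"twist": [0,0,0],"fingers": -1}

```text
clock: 14.6
position: [0.632, -0.0129, 0.0323]
ee_rot: [3.126, -0.317, 0.0]
force: [-0.2, -0.8, 0.7]
width: 0.006
gripper_force: 0.2
```

Request:
jog_arm:
  plan:
    - {"offset": [0,-0.006,0],"twist": [0,0,0],"fingers": -1}
    - {"offset": [0,-0.006,0],"twist": [0,0,0],"fingers": -1}

```text
clock: 14.85
position: [0.6321, -0.012, 0.0322]
ee_rot: [-3.126, 0.317, -0.0]
force: [-0.3, -1.8, 0.2]
width: 0.004
gripper_force: 0.2
```

Request:
jog_arm:
  plan:
    - {"offset": [0,-0.005,0],"twist": [0,0,0],"fingers": -1}
    - {"offset": [0,-0.005,0],"twist": [0,0,0],"fingers": -1}

```text
clock: 15.1
position: [0.6323, -0.0113, 0.0322]
ee_rot: [3.126, -0.317, 0.0]
force: [-0.4, -0.7, 0.3]
width: 0.004
gripper_force: 0.2
```

Request:
jog_arm:
  plan:
    - {"offset": [0,-0.005,0],"twist": [0,0,0],"fingers": -1}
    - {"offset": [0,-0.005,0],"twist": [0,0,0],"fingers": -1}

```text
clock: 15.35
position: [0.6324, -0.0105, 0.0322]
ee_rot: [-3.126, 0.317, -0.0]
force: [-0.2, -0.8, -0.8]
width: 0.003
gripper_force: 0.2
```

Request:
jog_arm:
  plan:
    - {"offset": [0,-0.004,0],"twist": [0,0,0],"fingers": -1}
    - {"offset": [0,-0.004,0],"twist": [0,0,0],"fingers": -1}

```text
clock: 15.6
position: [0.6325, -0.0099, 0.0322]
ee_rot: [-3.125, 0.317, -0.0]
force: [-0.3, -0.5, 0.5]
width: 0.004
gripper_force: 0.2
```

```bash
python3 -c "
from h import *
st()"
```

```text
clk 15.6 loc mm [40.6 55.6 32.2] yaw err 0.0004 tilt [0. 0.] width 0.4 F fix [-0.18 -0.53  0.52]
```

Request:
jog_arm:
  plan:
    - {"offset": [0,-0.005,0],"twist": [0,0,0],"fingers": -1}
    - {"offset": [0,-0.005,0],"twist": [0,0,0],"fingers": -1}

```text
clock: 15.85
position: [0.6327, -0.0092, 0.0322]
ee_rot: [-3.125, 0.317, -0.0]
force: [-0.8, 0.0, -0.0]
width: 0.004
gripper_force: 0.2
```

Request:
jog_arm:
  plan:
    - {"offset": [0,-0.004,0],"twist": [0,0,0],"fingers": -1}
    - {"offset": [0,-0.004,0],"twist": [0,0,0],"fingers": -1}

```text
clock: 16.1
position: [0.6328, -0.0086, 0.0322]
ee_rot: [3.126, -0.317, -0.0]
force: [-0.3, 0.3, -1.1]
width: 0.005
gripper_force: 0.2
```

Request:
jog_arm:
  plan:
    - {"offset": [0,-0.004,0],"twist": [0,0,0],"fingers": -1}
    - {"offset": [0,-0.004,0],"twist": [0,0,0],"fingers": -1}

```text
clock: 16.35
position: [0.6329, -0.008, 0.0322]
ee_rot: [-3.126, 0.317, -0.0]
force: [-0.2, -0.3, 0.2]
width: 0.006
gripper_force: 0.2
```

```bash
python3 -c "
from h import *
st()
im=get_image('side');im=im[220:310,250:370];cv2.imwrite('pics/s7.png',cv2.resize(im[:,:,::-1],(800,600),interpolation=cv2.INTER_CUBIC))"
```

```text
clk 16.35 loc mm [40.6 57.5 32.2] yaw err 0.0004 tilt [0. 0.] width 0.5 F fix [-0.11 -0.32  0.24]
```

View pics/s7.png

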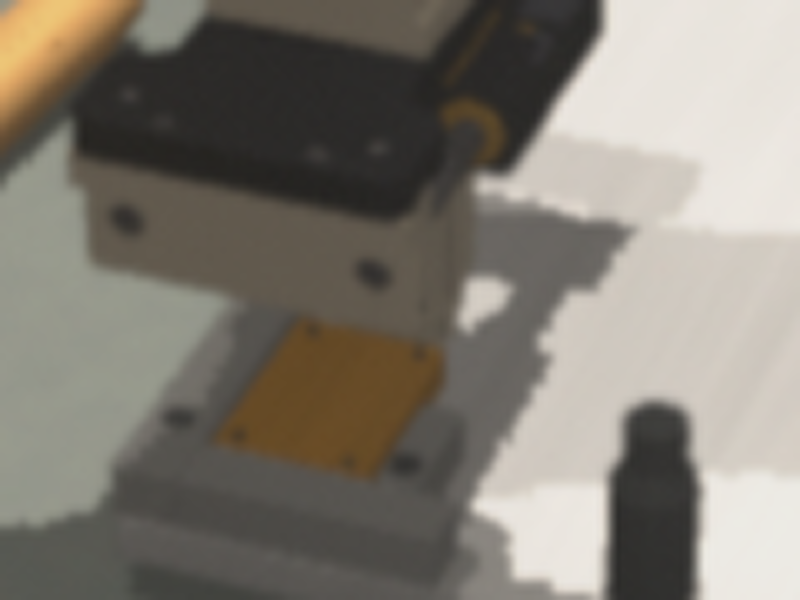

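The blank's leading edge, from (215,440) to (365,475), is now close to being hidden behind the stop. There is no stop force yet, so I'll keep creeping.

Request:
jog_arm:
  plan:
    - {"offset": [0,-0.005,0],"twist": [0,0,0],"fingers": -1}
    - {"offset": [0,-0.005,0],"twist": [0,0,0],"fingers": -1}

```text
clock: 16.65
position: [0.6331, -0.0072, 0.0322]
ee_rot: [-3.125, 0.317, 0.0]
force: [-1.0, -0.2, 1.1]
width: 0.001
gripper_force: 0.2
```

Request:
jog_arm:
  plan:
    - {"offset": [0,-0.005,0],"twist": [0,0,0],"fingers": -1}
    - {"offset": [0,-0.005,0],"twist": [0,0,0],"fingers": -1}

```text
clock: 16.9
position: [0.6332, -0.0065, 0.0322]
ee_rot: [-3.126, 0.317, 0.0]
force: [0.2, -0.1, 0.6]
width: 0.007
gripper_force: 0.2
```

Request:
jog_arm:
  plan:
    - {"offset": [0,-0.005,0],"twist": [0,0,0],"fingers": -1}
    - {"offset": [0,-0.005,0],"twist": [0,0,0],"fingers": -1}

```text
clock: 17.15
position: [0.6334, -0.0058, 0.0322]
ee_rot: [-3.125, 0.317, 0.0]
force: [-0.7, -0.1, 0.0]
width: 0.004
gripper_force: 0.2
```

Request:
jog_arm:
  plan:
    - {"offset": [0,-0.005,0],"twist": [0,0,0],"fingers": -1}
    - {"offset": [0,-0.005,0],"twist": [0,0,0],"fingers": -1}

```text
clock: 17.4
position: [0.6336, -0.0051, 0.0322]
ee_rot: [-3.126, 0.317, -0.0]
force: [-0.9, -0.9, -0.0]
width: 0.008
gripper_force: 0.2
```

```bash
python3 -c "
from h import *
q=np.load('fix.npy');c,n=np.cos(q[2]),np.sin(q[2]);k=calibration('side')
for a,z in[((444,350),.022),((300,320),.022),((313,330),.022),((420,353),.022),((238,434),.022),((350,462),.022),((179,417),.026),((404,464),.026)]:
    d=atz(k,np.array(a)/6.6667+[250,220]-.3,z)[:2]-q[:2];print(np.round(1000*np.array([c*d[0]+n*d[1],-n*d[0]+c*d[1]]),1))
st()"
```

```text
[24.7 69.2]
[59.4 70. ]
[55.1 72.5]
[29.4 72.2]
[ 55.8 114.3]
[ 29.3 114.9]
[ 68.1 118.1]
[ 16.2 116.3]
clk 17.4 loc mm [40.6 60.5 32.2] yaw err 0.0004 tilt [0. 0.] width 0.7 F fix [-0.67 -1.1  -0.02]
```

By the hole positions, the blank's centre was 5.5 mm short in the last picture, so about 2.5 mm remain.

Request:
jog_arm:
  plan:
    - {"offset": [0,-0.005,0],"twist": [0,0,0],"fingers": -1}
    - {"offset": [0,-0.01,0],"twist": [0,0,0],"fingers": -1}
    - {"offset": [0,-0.01,0],"twist": [0,0,0],"fingers": -1}

```text
clock: 17.77
position: [0.6338, -0.0042, 0.0322]
ee_rot: [3.125, -0.318, 0.0]
force: [-1.5, -2.6, 0.2]
width: 0.002
gripper_force: 1.2
```

Request:
jog_arm:
  plan:
    - {"offset": [0,-0.004,0],"twist": [0,0,0],"fingers": -1}
    - {"offset": [0,-0.004,0],"twist": [0,0,0],"fingers": -1}

```text
clock: 18.02
position: [0.6339, -0.004, 0.0322]
ee_rot: [3.124, -0.318, -0.0]
force: [-0.9, -4.8, 1.6]
width: 0.002
gripper_force: 2.4
```

Request:
jog_arm:
  plan:
    - {"offset": [0,-0.004,0],"twist": [0,0,0],"fingers": -1}
    - {"offset": [0,-0.004,0],"twist": [0,0,0],"fingers": -1}

```text
clock: 18.27
position: [0.6339, -0.0039, 0.0322]
ee_rot: [3.124, -0.319, -0.0]
force: [0.2, -6.1, 2.2]
width: 0.007
gripper_force: 2.9
```

Request:
jog_arm:
  plan:
    - {"offset": [0,-0.004,0],"twist": [0,0,0],"fingers": -1}
    - {"offset": [0,-0.004,0],"twist": [0,0,0],"fingers": -1}

```text
clock: 18.52
position: [0.6339, -0.0038, 0.0322]
ee_rot: [3.123, -0.319, -0.001]
force: [-1.3, -7.3, 2.3]
width: 0.006
gripper_force: 3.5
```

The stop is reached at about 7 N. I'll back straight off and lift clear.

Request:
jog_arm:
  plan:
    - {"offset": [0,0.03,0],"twist": [0,0,0],"fingers": -1}
    - {"offset": [0,0.15,0],"twist": [0,0,0],"fingers": -1}
    - {"offset": [0,0.3,0],"twist": [0,0,0],"fingers": -1}
    - {"offset": [0,0.3,-0.4],"twist": [0,0,0],"fingers": -1}
    - {"offset": [-0.5,0.3,-0.8],"twist": [0,0,0],"fingers": -1}
    - {"offset": [-1,0.6,-1],"twist": [0,0,0],"fingers": -1}
    - {"offset": [-1,1,-1],"twist": [0,0,0],"fingers": -1}
    - {"offset": [-1,1,-1],"twist": [0,0,0],"fingers": -1}
    - {"offset": [-1,1,-1],"twist": [0,0,0],"fingers": -1}

```text
clock: 19.65
position: [0.4551, -0.1223, 0.1831]
ee_rot: [3.123, -0.327, 0.002]
force: [0.5, 0.0, -0.2]
width: 0.006
gripper_force: 0.0
```

```bash
python3 -c "
from h import *
st()
ims=[get_image('side')[240:300,260:340],get_image('top')[190:250,240:320]]
cv2.imwrite('pics/s8.png',cv2.resize(np.vstack(ims)[:,:,::-1],(400,600),interpolation=cv2.INTER_CUBIC))"
```

```text
clk 19.65 loc mm [-110.6  -90.2  183.1] yaw err -0.0057 tilt [ 0.0008 -0.0013] width 0.6 F fix [ 0.46  0.1  -0.19]
```

View pics/s8.png

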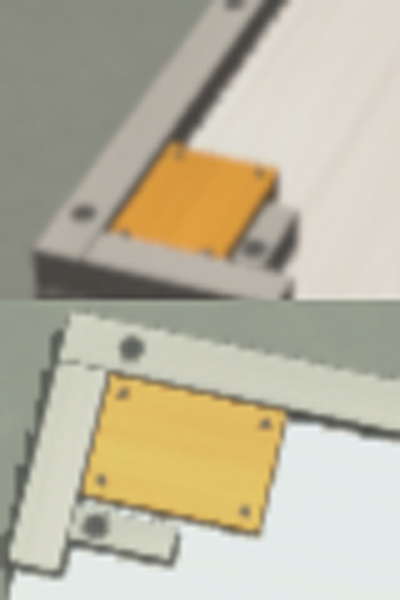

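The blank sits flush against both the rail and the stop: in the lower half its corners are (108,372), (287,412), (262,533) and (83,497). There is a gap only at the lip, and the arm is clear.

```bash
python3 -c "
from cell import *
print(sign_off())"
```

```text
the job is handed in; nothing more can be done
None
```

The blank was pushed flat against the rail, slid along it into the pocket and pressed home against the end stop. The last pictures show it flush with both and the arm clear, and the job was handed in at about 20 s; the sign-off gave no verdict.

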